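Put the washed dough cutters back in their holders

ROBOT

A 7-joint arm with a two-finger parallel gripper is mounted at the origin on the work surface. World frame = base frame: x ahead of the robot, y to its left, z up, the work surface at z = 0. Lengths are in mm, angles in rad, forces in N, time in s.
With the tool pointing down it reaches from about 350 to 900 mm from the base axis. Payload 19.9 kg.
Tool frame: the origin (TCP) lies at the very end of the fingers, on their centre line; the grasp point (between the pads) lies 19 mm behind it; z points along the fingers, y is the line along which they close (so a half turn about z gives the same grasp; the last joint's range is limited). The gripper opens to 94 mm and grips with 3 to 60 N. Pads are 16 mm wide; open, the fingers measure 119 mm over their backs; the gripper's body (75 mm by 177 mm) begins 78 mm behind the grasp point.
Start: joints at [-1.306, 0.417, -0.01, 1.614, 0.005, 1.111, -0.053], TCP at [188.15, 595.985, 205.425] pointing down, gripper open.
Joint ranges: [-2.81, 2.81], [-0.39, 2.02], [-1.27, 1.25], [0.06, 2.57], [-1.19, 4.33], [0.19, 2], [-2.82, 2.82]. Speed limits (rad/s): [1.89, 1.89, 2.39, 2.39, 3.01, 3.01, 3.01].

INTERFACE

Orientations are given as [roll, pitch, yaw] about the fixed x, y, z axes, in that order (R = Rz(yaw) Ry(pitch) Rx(roll)).
In Python, from plant import env gives the robot as it stands.
- The arm moves only by the tool send_rows, never from a script. Its argument "deltas" is a list that holds one entry, the list of rows, each a list of 4 numbers: the shift along the tool's x, y, z in cm, then the turn about the tool's z in degrees. A call has 1 to 5 rows; each row shifts and turns the commanded pose from where the row before left it, along the tool's axes as they then stand; what a row does not reach is not made up. A row lasts 1/8 s, in which the tool goes at most 62.5 mm and 10.7 degrees, less where a joint would pass 70% of its speed; a pose out of reach is approached as far as the arm can. A call is refused whole if a number of a shift passes 6.25 or a number of a turn 10.7, either way. A call with a gripper value outside its range is refused whole. "claw" is the closure, from 0 (fully open) to 1 (shut), set as the call begins (left out, the last holds). The fingers move at their own pace and stop on an object; "squeeze" is the grip in N (left out, the last holds). Time passes only in rows, so rows that do not move let the fingers close. It gives the time, the measured TCP pose, the force, the opening and the grip force at its end, in the units of the state.
- env.state(): the state, without advancing time (a new reading comes with each control period).
- env.capture(name): name is "side" or "top" or "wrist"; returns a dict with "frame" (384x512x3 uint8, red, green, blue), "intrinsics" (3x3 intrinsics, pixels), "T" (4x4, takes a point from camera to world coordinates). Camera axes: x right, y up, looking along -z (the intrinsics and any distortion apply to the point x, -y, -z); pixel columns grow to the right and rows downward; lengths in mm; the calibration is good to about 2 mm. A picture is of the moment at which its call begins. There is no depth.
- env.close_job(): hands the job in; it is judged then, once.
The state is a dict: "clock": time; "q": joint angles; "qd": joint speeds; "effort": joint torques, N m; "tool_pos": TCP position; "tcp_rot": TCP orientation; "wrist_force": force on the tool from outside, world axes, zero at the start; "torque": the same for the moment, N m; "grip_width": finger opening in mm; "grasp_force": force on a finger pad.
Only numpy, scipy, OpenCV 4.12 (cv2) and the standard library are available. Lean on these libraries where they do the work, as an engineer would, in place of code of your own. Each camera call takes 0.05 s, during which the arm holds its last target. There are 200 camera calls.

TASK

Put the four washed dough cutters away: lift each one by its black grip and set it down, without dropping it, in the white holder that matches its shape and size, sitting flat on the holder's floor inside the rim. Leave the bowl and the jar where they are.

Things in the scene. Friction and masses are not known exactly. Their poses are not given: they have to be found in the camera images.
- big_round_cutter_center (a point): Loose steel dough cutter, round, 84 mm diameter, standing upright: steel body 22 mm high, on it in the middle a black bar grip 44 mm long (along the cutter's x), 18 mm thick (along its y), 40 mm high; whole height 62 mm; about 0.2 kg. The point is the cutter's centre, half-way up (31 mm above its underside); z up. Pinch the grip across its 18 mm from above.
- small_round_cutter_center (a point): Loose steel dough cutter, round, 56 mm diameter, standing upright: steel body 22 mm high, on it in the middle a black bar grip 44 mm long (along the cutter's x), 18 mm thick (along its y), 40 mm high; whole height 62 mm; about 0.2 kg. The point is the cutter's centre, half-way up (31 mm above its underside); z up. Pinch the grip across its 18 mm from above.
- square_cutter_center (a point): Loose steel dough cutter, square, 66 x 66 mm, standing upright: steel body 22 mm high, on it in the middle a black bar grip 44 mm long (along the cutter's x), 18 mm thick (along its y), 40 mm high; whole height 62 mm; about 0.2 kg. The point is the cutter's centre, half-way up (31 mm above its underside); z up. Pinch the grip across its 18 mm from above.
- oblong_cutter_center (a point): Loose steel dough cutter, oblong (rectangular), 92 mm along its x by 54 mm along its y, standing upright: steel body 22 mm high, on it in the middle a black bar grip 44 mm long (along the cutter's x), 18 mm thick (along its y), 40 mm high; whole height 62 mm; about 0.2 kg. The point is the cutter's centre, half-way up (31 mm above its underside); z up. Pinch the grip across its 18 mm from above.
- big_round_holder: Fixed shallow white plastic holder with a blue floor: round well 100 mm across (outside 110 mm), 8 mm larger all round than the big round cutter; wall 5 mm thick, 12 mm high; its floor is 4 mm above the table. Origin: centre of its underside on the table; z up.
- small_round_holder: Fixed shallow white plastic holder with a blue floor: round well 72 mm across (outside 82 mm), 8 mm larger all round than the small round cutter; wall 5 mm thick, 12 mm high; its floor is 4 mm above the table. Origin: centre of its underside on the table; z up.
- square_holder: Fixed shallow white plastic holder with a blue floor: square well 82 x 82 mm (outside 92 x 92 mm), 8 mm larger all round than the square cutter; wall 5 mm thick, 12 mm high; its floor is 5 mm above the table. Origin: centre of its underside on the table; z up, x and y along its sides.
- oblong_holder: Fixed shallow white plastic holder with a blue floor: oblong well 108 mm along its x by 70 mm along its y (outside 118 x 80 mm), 8 mm larger all round than the oblong cutter; wall 5 mm thick, 12 mm high; its floor is 5 mm above the table. Origin: centre of its underside on the table; z up, x and y along its sides.
- bowl: Bystander: loose steel bowl, 120 mm across, 55 mm high, right of the work. Origin: centre of its underside. Not to be disturbed.
- jar: Bystander: loose clear jar, 66 mm across, 100 mm high, beyond the work. Origin: centre of its underside. Not to be disturbed.
Things that resemble listed ones, but are neither listed nor needed, are in the scene too. What is shaped like the part that bears big_round_cutter_center but purple is not meant.

How it is judged (in metres and radians):
At the end, for the whole second after the job is handed in: Each of the four cutters stands upright (within 0.08 rad), at rest and released, in its own holder: centre within 14 mm of the holder's centre and underside within 3 mm of the holder's floor (horizontal distance between big_round_cutter_center and big_round_holder below 0.014 m and z of big_round_cutter_center in the frame of big_round_holder below 0.038 m and angle between each of big_round_cutter_center, small_round_cutter_center, square_cutter_center, oblong_cutter_center's own z axis and vertical below 0.08 rad and linear speed of each of big_round_cutter, small_round_cutter, square_cutter, oblong_cutter below 0.01 m/s and contact force between each of big_round_cutter, small_round_cutter, square_cutter, oblong_cutter and the fingers below 0.05 N and horizontal distance between small_round_cutter_center and small_round_holder below 0.014 m and z of small_round_cutter_center in the frame of small_round_holder below 0.038 m and horizontal distance between square_cutter_center and square_holder below 0.014 m and z of square_cutter_center in the frame of square_holder below 0.039 m and horizontal distance between oblong_cutter_center and oblong_holder below 0.014 m and z of oblong_cutter_center in the frame of oblong_holder below 0.039 m); the robot touches nothing.
It fails at once if a cutter is dropped: let go with its underside more than 45 mm above the table ((height (world z) of big_round_cutter_center above 0.076 m and contact force between big_round_cutter and the fingers below 0.02 N) or (height (world z) of small_round_cutter_center above 0.076 m and contact force between small_round_cutter and the fingers below 0.02 N) or (height (world z) of square_cutter_center above 0.076 m and contact force between square_cutter and the fingers below 0.02 N) or (height (world z) of oblong_cutter_center above 0.076 m and contact force between oblong_cutter and the fingers below 0.02 N)).
It fails at once if the bowl is disturbed (moved more than 20 mm) (distance of bowl from where it was at the start of the episode above 0.02 m).
It fails at once if the jar is disturbed (moved more than 20 mm) (distance of jar from where it was at the start of the episode above 0.02 m).
It also fails if it takes over 112 s, if anything falls off the work surface, if the arm or the gripper's body presses on something with over 40 N, if the wrist force passes 120 N, or if a joint passes its speed limit or range.

## Working session

There is one attempt and no reset: what is moved stays moved. The work goes in short steps, Python scripts to look and compute and a tool call to move; the robot and the scene stay as the last step left them, time stands still between calls to the robot, and variables do not carry over. Pictures are saved under pics/ and viewed, at most 14 in all, crops included, and the job is handed in when it is done.

Besides the shell and the picture viewer there is one more tool, called after "Call:" as a command line: name --argument value ..., lists and objects as JSON in quotes. send_rows: Moves the arm, as the interface text tells. Its arguments: {"type":"object","properties":{"deltas":{"type":"array","items":{"type":"array","items":{"type":"array","items":{"type":"number"}}}},"claw":{"type":"number"},"squeeze":{"type":"number"}},"required":["deltas"]}

```bash
mkdir -p pics; ls; python3 - <<'E'
from plant import env
import cv2,numpy as np
for n in ("top","side"):
    c=env.capture(n); cv2.imwrite(f"pics/{n}0.png",c["frame"][:,:,::-1]); print(n,c["intrinsics"].tolist(),np.round(c["T"],3).tolist())
print(env.state())
E
```

```text
pics
top [[464.93808217463425, 0.0, 271.7345314944779], [0.0, 464.93808217463425, 197.23301351791045], [0.0, 0.0, 1.0]] [[0.021, 0.993, -0.114, 472.1], [-1.0, 0.021, -0.006, -34.24], [-0.003, 0.114, 0.993, 1466.401], [0.0, 0.0, 0.0, 1.0]]
side [[467.4802876045544, 0.0, 256.18108299700356], [0.0, 467.4802876045544, 190.06153225815893], [0.0, 0.0, 1.0]] [[0.857, 0.267, -0.441, 24.041], [-0.515, 0.477, -0.712, -946.067], [0.021, 0.837, 0.546, 751.448], [0.0, 0.0, 0.0, 1.0]]
{'clock': 0.1, 'q': array([-1.30645637,  0.41792492, -0.01031005,  1.61410276,  0.00470654,
        1.1106738 , -0.05300078]), 'qd': array([-3.68849407e-04, -4.70427199e-04,  8.03258264e-04, -7.18875265e-04,
       -5.89935452e-06, -3.18554546e-04,  1.37004665e-04]), 'effort': array([ 2.12348445e-03, -8.52591348e+01,  6.41227048e-01, -4.26694214e+01,
       -4.87139588e-02,  1.62841415e-02,  1.36597928e-04]), 'tool_pos': array([188.09284144, 595.68038577, 204.88587856]), 'tcp_rot': array([-3.14051102e+00,  8.77803223e-05,  2.83576926e+00]), 'wrist_force': array([0.70193621, 0.40094966, 0.73042072]), 'torque': array([-0.04304786,  0.00076668,  0.0665455 ]), 'grasp_force': 0.0, 'grip_width': 93.96813921155074}
```

View pics/top0.png

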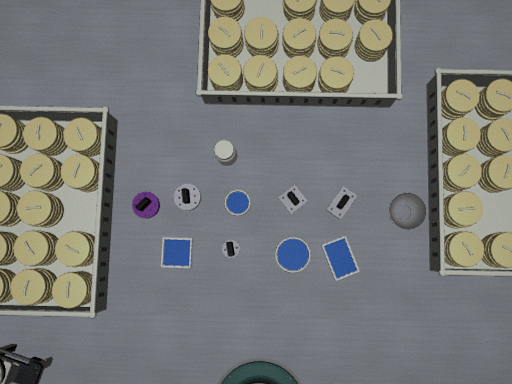

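View pics/side0.png

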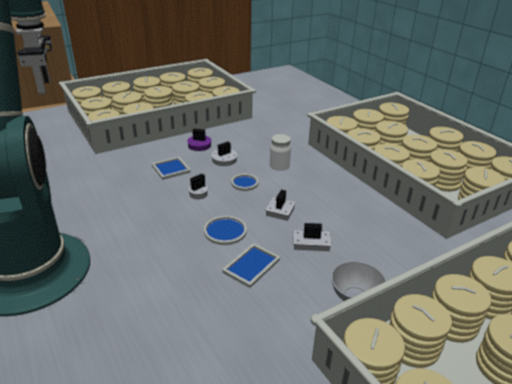

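Top view: candidates for the big round cutter are the purple round at (146,204), which is a decoy, and the steel round at (187,197), which I choose. The small round is at (231,248), square at (292,198) and oblong at (341,202). Holders: small round (237,202), square (177,252), big round (292,254), oblong (340,257). Bowl at (407,210), jar at (225,151).

```bash
cat >h.py <<'E'
from plant import env
import cv2,numpy as np
def cast(c,uv,z):
    K,T=c["intrinsics"],c["T"]; uv=np.atleast_2d(uv).astype(float)
    d=np.c_[(uv[:,0]-K[0,2])/K[0,0],-(uv[:,1]-K[1,2])/K[1,1],-np.ones(len(uv))]@T[:3,:3].T
    o=T[:3,3]; return (o+d*((z-o[2])/d[:,2])[:,None])[:,:2]
def blobs(mask,amin):
    cs,_=cv2.findContours(mask.astype(np.uint8),cv2.RETR_EXTERNAL,cv2.CHAIN_APPROX_NONE)
    return [k[:,0,:] for k in cs if cv2.contourArea(k)>=amin]
def black(f): return f.max(2)<50
def blue(f):
    f=f.astype(int); return (f[:,:,2]-f[:,:,0]>80)&(f[:,:,2]-f[:,:,1]>40)
def rect(c,k,z):
    """min-area rectangle of a contour cast on plane z: centre, (long,short), yaw deg of long side in (-90,90]"""
    p=cast(c,k,z).astype(np.float32); (cx,cy),(w,h),a=cv2.minAreaRect(p)
    if w<h: w,h,a=h,w,a+90
    return np.round([cx,cy,w,h,(a+90)%180-90],1)
E
python3 - <<'E'
from h import *
c=env.capture("top"); f=c["frame"]
roi=np.zeros(f.shape[:2],bool); roi[170:290,125:375]=1
for k in blobs(black(f)&roi,15): print("black",k.mean(0).round(1),rect(c,k,60))
for k in blobs(blue(f)&roi,60): print("blue",k.mean(0).round(1),rect(c,k,4))
cv2.imwrite("pics/crop.png",cv2.resize(f[170:285,125:375,::-1],None,fx=3.2,fy=3.2,interpolation=cv2.INTER_CUBIC))
E
```

```text
black [229.9 248.3] [476.6  96.   40.4  17.3  11.3]
black [142.9 203.7] [606.5 364.9  44.6  24.1 -42.8]
black [342.8 201.3] [ 625.9 -242.5   45.2   16.8  -33. ]
black [292.8 197.8] [633.6 -90.5  42.1  17.1  37.7]
black [185.5 195.5] [633.7 236.6  43.   19.8  10.4]
blue [176.7 252. ] [460.4 268.1  78.3  77.6 -88.8]
blue [339.9 257.8] [ 455.1 -242.4  104.    65.2   22.2]
blue [292.6 254. ] [463.5 -94.6  93.   90.6   1.1]
blue [237.2 202.3] [622.9  83.6  63.7  63.3   1.6]
```

View pics/crop.png

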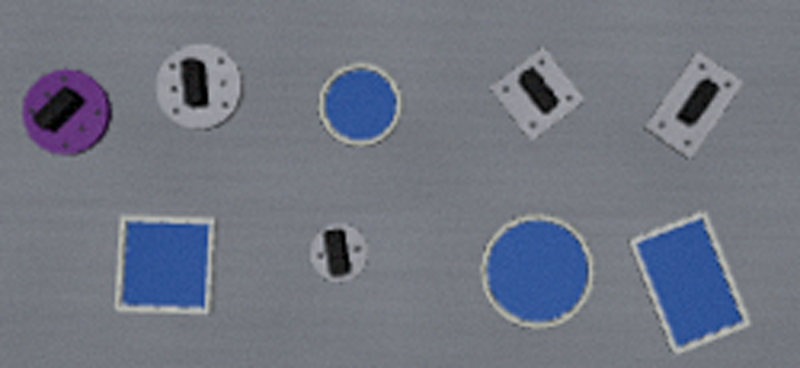

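The crop confirms it: steel big round at crop (198,87), purple decoy at (67,111), and the other cutters and holders are as listed. I start with the small round.

```bash
cat >>h.py <<'E'
def plan(x,y,z,yaw,step=50,half=True):
    """rows (cm, deg in tool axes) from the present pose to target; yaw in deg (mod 180 if half)"""
    s=env.state(); p=s["tool_pos"]; y0=np.degrees(s["tcp_rot"][2]); per=180 if half else 360
    dy=(yaw-y0+per/2)%per-per/2; d=np.array([x,y,z])-p
    n=int(max(1,np.ceil(np.linalg.norm(d)/step),np.ceil(abs(dy)/9)))
    print("clock",round(s["clock"],2),"at",p.round(1),round(y0,1),"dyaw",round(dy,1),"n",n,"q7",round(s["q"][6],2))
    for i in range(n):
        a=np.radians(y0+dy*i/n); w=d/n/10
        print([round(v,2) for v in (w[0]*np.cos(a)+w[1]*np.sin(a), w[0]*np.sin(a)-w[1]*np.cos(a), -w[2], -dy/n)])
E
python3 - <<'E'
from h import *
plan(477,96,160,11.3)
E
```

```text
clock 0.15 at [188.  595.7 205. ] 162.5 dyaw 28.8 n 12 q7 -0.05
[np.float64(-3.55), np.float64(-3.25), np.float64(0.37), np.float64(-2.4)]
[np.float64(-3.41), np.float64(-3.39), np.float64(0.37), np.float64(-2.4)]
[np.float64(-3.27), np.float64(-3.53), np.float64(0.37), np.float64(-2.4)]
[np.float64(-3.11), np.float64(-3.67), np.float64(0.37), np.float64(-2.4)]
[np.float64(-2.96), np.float64(-3.79), np.float64(0.37), np.float64(-2.4)]
[np.float64(-2.8), np.float64(-3.91), np.float64(0.37), np.float64(-2.4)]
[np.float64(-2.63), np.float64(-4.03), np.float64(0.37), np.float64(-2.4)]
[np.float64(-2.46), np.float64(-4.13), np.float64(0.37), np.float64(-2.4)]
[np.float64(-2.28), np.float64(-4.23), np.float64(0.37), np.float64(-2.4)]
[np.float64(-2.1), np.float64(-4.33), np.float64(0.37), np.float64(-2.4)]
[np.float64(-1.92), np.float64(-4.41), np.float64(0.37), np.float64(-2.4)]
[np.float64(-1.73), np.float64(-4.49), np.float64(0.37), np.float64(-2.4)]
```

Call:
send_rows --deltas '[[[-3.5,-3.3,0.4,-2.4],[-3.4,-3.4,0.4,-2.4],[-3.3,-3.5,0.4,-2.4],[-3.1,-3.7,0.4,-2.4],[-3.0,-3.8,0.4,-2.4]]]' --claw 0

```text
clock: 0.78
tool_pos: [309.0, 385.6, 185.3]
tcp_rot: [-3.141, 0.0, 3.047]
wrist_force: [0.7, 0.7, -0.5]
grip_width: 94.0
grasp_force: 0.0
```

Call:
send_rows --deltas '[[[-2.8,-3.9,0.4,-2.4],[-2.6,-4.0,0.4,-2.4],[-2.5,-4.1,0.4,-2.4],[-2.3,-4.2,0.4,-2.4],[-2.1,-4.3,0.4,-2.4]]]'

```text
clock: 1.4
tool_pos: [429.5, 178.9, 165.4]
tcp_rot: [3.142, 0.0, -3.027]
wrist_force: [0.9, 1.3, 0.4]
grip_width: 94.2
grasp_force: 0.0
```

Call:
send_rows --deltas '[[[-1.9,-4.4,0.4,-2.4],[-1.7,-4.5,0.4,-2.4],[0,0,0,0],[0,0,0,0]]]'

```text
clock: 1.9
tool_pos: [476.3, 97.2, 157.3]
tcp_rot: [3.142, -0.0, -2.945]
wrist_force: [0.3, 0.3, -0.9]
grip_width: 93.7
grasp_force: 0.0
```

```bash
sed -i 's/print(\[round(v,2)/print([round(float(v),1)/' h.py; python3 - <<'E'
from h import *
c=env.capture("wrist"); f=c["frame"]; cv2.imwrite("pics/w1.png",f[:,:,::-1])
print(np.round(c["T"],3).tolist(),c["intrinsics"][0].tolist())
for k in blobs(black(f),300): print("black",k.mean(0).round(1),len(k),rect(c,k,62))
plan(477,96,110,11.3)
E
```

```text
[[-0.196, -0.951, -0.24, 406.621], [0.981, -0.19, -0.047, 82.33], [-0.001, -0.245, 0.97, 337.354], [0.0, 0.0, 0.0, 1.0]] [268.5862395234206, 0.0, 251.04873678072218]
black [336.4 322.5] 95 [615.7 229.7  45.5  29.   11.3]
black [269.  311.9] 2706 [613.8 129.  660.1 228.1 -78.7]
black [252.5 186.4] 108 [471.   96.6  46.6  16.1  11.3]
clock 1.95 at [476.2  97.7 157.4] -168.7 dyaw -0.0 n 1 q7 1.57
[-0.0, -0.2, 4.7, 0.0]
```

View pics/w1.png

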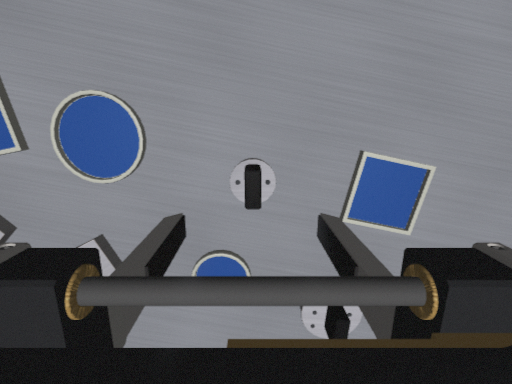

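The wrist view shows the small round's grip centred between the fingers at (252,186), the big round holder at (98,137) and the square holder at (390,193). I descend and grip.

Call:
send_rows --deltas '[[[0.1,-0.1,4.2,0],[0,0,4.2,0],[0,0,2.5,0],[0,0,1.5,0],[0,0,0,0]]]'

```text
clock: 2.58
tool_pos: [475.3, 96.2, 33.1]
tcp_rot: [-3.142, -0.001, -2.944]
wrist_force: [0.4, -0.3, 1.4]
grip_width: 94.1
grasp_force: 0.0
```

Call:
send_rows --deltas '[[[0,0,0,0],[0,0,0,0],[0,0,0,0],[0,0,0,0],[0,0,0,0]]]' --claw 1 --squeeze 25

```text
clock: 3.2
tool_pos: [475.8, 95.7, 33.5]
tcp_rot: [-3.141, 0.0, -2.945]
wrist_force: [0.5, -0.4, -1.0]
grip_width: 47.4
grasp_force: 0.0
```

```bash
python3 - <<'E'
from h import *
s=env.state(); print(s["grip_width"],s["grasp_force"],s["tool_pos"],s["tcp_rot"],s["wrist_force"])
E
```

```text
47.39805047548435 0.0 [475.81636816  95.6506011   33.53606001] [-3.14148798e+00  9.43533822e-05 -2.94474539e+00] [ 0.47160702 -0.42158789 -0.96074162]
```

Call:
send_rows --deltas '[[[0,0,0,0],[0,0,0,0],[0,0,0,0],[0,0,0,0],[0,0,0,0]]]'

```text
clock: 3.82
tool_pos: [475.8, 95.7, 33.4]
tcp_rot: [-3.142, -0.0, -2.945]
wrist_force: [-0.3, 0.0, -1.5]
grip_width: 17.5
grasp_force: 25.0
```

Call:
send_rows --deltas '[[[0,0,0,0],[0,0,-1,0],[0,0,-2,0],[0,0,-2,0],[0,0,0,0]]]'

```text
clock: 4.45
tool_pos: [476.6, 95.9, 84.8]
tcp_rot: [3.141, 0.003, -2.945]
wrist_force: [-0.5, 0.4, -2.8]
grip_width: 17.6
grasp_force: 25.0
```

```bash
python3 - <<'E'
from h import *
c=env.capture("wrist"); f=c["frame"]; cv2.imwrite("pics/w2.png",f[:,:,::-1])
for k in blobs(blue(f),300): print("blue",k.mean(0).round(1),len(k),rect(c,k,4))
plan(623,84,83.5,11.3)
E
```

```text
blue [234.1 319.4] 80 [627.4 106.8  42.9  20.4   4. ]
blue [422.9 209.4] 287 [459.4 270.2  80.9  77.4  -0.6]
blue [ 57.9 139.5] 285 [460.7 -97.   97.   94.    1.3]
clock 4.5 at [476.1  95.7  83.9] -168.7 dyaw 0.0 n 3 q7 1.62
[-4.7, -1.3, 0.0, -0.0]
[-4.7, -1.3, 0.0, -0.0]
[-4.7, -1.3, 0.0, -0.0]
```

View pics/w2.png

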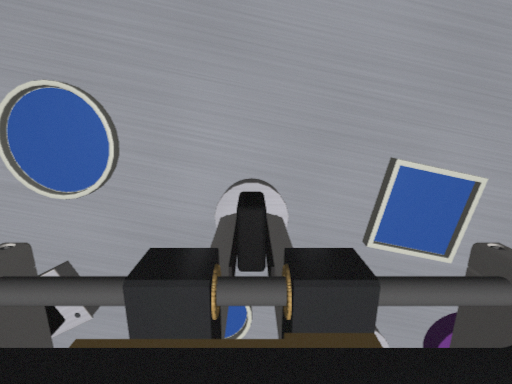

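The small round is held (17.6 mm, 25 N), its disc edge at (251,182). I check its offset from the TCP with that edge.

```bash
python3 - <<'E'
from h import *
c=env.capture("wrist"); f=c["frame"].astype(int); print(f[170:200:2,230].tolist()); 
m=((f.min(2)>140)).astype(np.uint8)
ks=[k for k in blobs(m[:260],200) if abs(k[:,0].mean()-251)<45]
z=22+50.5
for k in ks:
    p=cast(c,k,z); print(k.mean(0),p[:,0].min(),p[:,1].min(),p[:,1].max())
print(cast(c,[[251,182],[251,186]],z),env.state()["tool_pos"])
E
```

```text
[[145, 147, 156], [150, 152, 160], [146, 148, 155], [149, 151, 158], [146, 149, 155], [148, 149, 157], [147, 151, 158], [147, 148, 154], [92, 93, 97], [87, 88, 88], [173, 174, 179], [173, 173, 179], [174, 174, 181], [174, 173, 181], [177, 176, 183]]
[242.1568915   83.55327468] 307.40140958678495 -92.02897299402912 296.64495846259274
[[447.76561338  88.98107781]
 [450.70522685  89.56909383]] [475.63805987  95.65897521  83.29449149]
```

Call:
send_rows --deltas '[[[-4.7,-1.3,0,0],[-4.7,-1.3,0,0],[-4.7,-1.3,0,0],[0,0,0,0],[0,0,0,0]]]'

```text
clock: 5.18
tool_pos: [620.6, 84.8, 82.2]
tcp_rot: [-3.141, -0.002, -2.945]
wrist_force: [-0.2, -0.3, -2.2]
grip_width: 17.7
grasp_force: 25.0
```

```bash
python3 - <<'E'
from h import *
plan(622.5,84,38,11.3)
E
```

```text
clock 5.17 at [620.6  84.8  82.2] -168.7 dyaw 0.0 n 1 q7 1.71
[-0.2, -0.1, 4.4, -0.0]
```

Call:
send_rows --deltas '[[[-0.2,-0.1,2.2,0],[0,0,1.2,0],[0,0,0.7,0],[0,0,0.4,0],[0,0,0,0]]]'

```text
clock: 5.8
tool_pos: [623.8, 84.4, 38.4]
tcp_rot: [-3.141, -0.0, -2.945]
wrist_force: [-0.8, 0.2, -2.4]
grip_width: 17.7
grasp_force: 25.0
```

Call:
send_rows --deltas '[[[0,0,0.1,0],[0,0,0,0]]]'

```text
clock: 6.05
tool_pos: [624.0, 84.4, 37.7]
tcp_rot: [-3.142, 0.0, -2.945]
wrist_force: [-0.8, 0.1, -2.5]
grip_width: 17.8
grasp_force: 25.0
```

Call:
send_rows --deltas '[[[0,0,0,0],[0,0,0,0],[0,0,0,0],[0,0,0,0],[0,0,0,0]]]' --claw 0.36

```text
clock: 6.68
tool_pos: [623.9, 84.4, 37.5]
tcp_rot: [-3.141, -0.0, -2.945]
wrist_force: [0.6, 0.5, 0.7]
grip_width: 59.7
grasp_force: 0.0
```

Call:
send_rows --deltas '[[[0,0,-2,0],[0,0,-5,0],[0,0,-5,0],[0,0,0,0]]]'

```text
clock: 7.18
tool_pos: [626.0, 84.6, 162.9]
tcp_rot: [3.141, 0.007, -2.945]
wrist_force: [0.0, 0.3, -0.9]
grip_width: 60.1
grasp_force: 0.0
```

```bash
python3 - <<'E'
from h import *
plan(633,-90,160,37.7)
E
```

```text
clock 7.17 at [626.   84.6 162.9] -168.7 dyaw 26.4 n 4 q7 1.7
[0.7, -4.3, 0.1, -6.6]
[1.2, -4.2, 0.1, -6.6]
[1.6, -4.0, 0.1, -6.6]
[2.1, -3.8, 0.1, -6.6]
```

Call:
send_rows --deltas '[[[0.7,-4.3,0.1,-6.6],[1.2,-4.2,0.1,-6.6],[1.6,-4.0,0.1,-6.6],[2.1,-3.8,0.1,-6.6],[0,0,0,0]]]'

```text
clock: 7.8
tool_pos: [629.9, -93.5, 153.9]
tcp_rot: [-3.14, -0.001, -2.488]
wrist_force: [-0.4, 0.6, -0.7]
grip_width: 60.1
grasp_force: 0.0
```

Call:
send_rows --deltas '[[[0,0,0,0],[0,0,0,0]]]'

```text
clock: 8.05
tool_pos: [630.6, -87.7, 153.6]
tcp_rot: [3.141, 0.0, -2.483]
wrist_force: [0.7, -0.0, -0.0]
grip_width: 60.2
grasp_force: 0.0
```

```bash
python3 - <<'E'
from h import *
c=env.capture("wrist"); f=c["frame"]; cv2.imwrite("pics/w3.png",f[:,:,::-1])
for k in blobs(black(f)[:300],150): print("black",k.mean(0).round(1),len(k),rect(c,k,62))
for k in blobs(blue(f),300): print("blue",k.mean(0).round(1),len(k),rect(c,k,4))
plan(632,-90,33,37.7)
E
```

```text
black [ 82.8 276.2] 392 [ 827.7 -186.9  175.6   64.7  -52.2]
black [314.6 270.7] 1057 [638.2  25.7 413.4  92.8 -57.6]
black [248.  188.7] 111 [629.8 -94.   46.2  15.5  38. ]
black [132.   92.3] 130 [ 622.3 -239.    51.2   22.8  -33.6]
blue [340.   58.4] 253 [459.8 -94.6  96.3  96.   81. ]
blue [232.1   6.5] 149 [ 496.  -222.5   69.9   20.   -52.2]
clock 8.1 at [630.6 -87.8 153.6] -142.3 dyaw -0.0 n 3 q7 2.41
[0.0, -0.1, 4.0, 0.0]
[0.0, -0.1, 4.0, 0.0]
[0.0, -0.1, 4.0, 0.0]
```

View pics/w3.png

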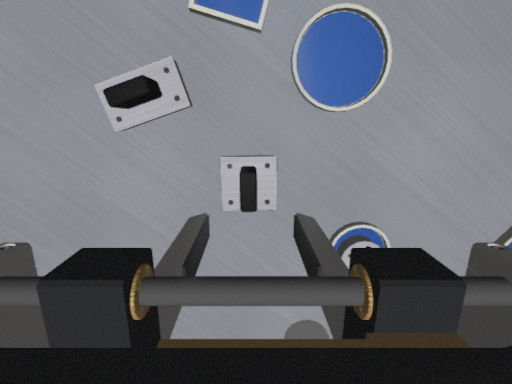

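The square cutter is centred between the fingers at (248,185). Its yaw matches, and the small round sits in its holder at (360,250).

```bash
python3 - <<'E'
from h import *
plan(633.3,-91,33,37.8)
E
```

```text
clock 8.1 at [630.6 -87.8 153.6] -142.3 dyaw 0.1 n 3 q7 2.41
[-0.0, -0.1, 4.0, -0.0]
[-0.0, -0.1, 4.0, -0.0]
[-0.0, -0.1, 4.0, -0.0]
```

Call:
send_rows --deltas '[[[0,-0.4,4.2,0],[0,0,4.2,0],[0,0,2.5,0],[0,0,1.2,0],[0,0,0,0]]]'

```text
clock: 8.72
tool_pos: [632.9, -91.9, 32.4]
tcp_rot: [3.141, -0.0, -2.483]
wrist_force: [-0.8, 0.7, 0.6]
grip_width: 60.3
grasp_force: 0.0
```

Call:
send_rows --deltas '[[[0,0,0,0],[0,0,0,0],[0,0,0,0],[0,0,0,0],[0,0,0,0]]]' --claw 1

```text
clock: 9.35
tool_pos: [633.0, -92.2, 32.6]
tcp_rot: [3.142, 0.0, -2.484]
wrist_force: [-1.2, 0.7, 3.2]
grip_width: 18.0
grasp_force: 25.0
```

Call:
send_rows --deltas '[[[0,0,0,0],[0,0,0,0],[0,0,0,0],[0,0,0,0]]]'

```text
clock: 9.85
tool_pos: [633.0, -92.2, 32.6]
tcp_rot: [3.142, 0.0, -2.484]
wrist_force: [-2.3, 1.4, 5.0]
grip_width: 17.9
grasp_force: 25.0
```

Call:
send_rows --deltas '[[[0,0,-1,0],[0,0,-3,0],[0,0,-4,0],[0,0,-2.5,0],[0,0,0,0]]]'

```text
clock: 10.48
tool_pos: [633.9, -92.7, 139.5]
tcp_rot: [-3.139, 0.002, -2.484]
wrist_force: [-0.0, 0.0, -2.5]
grip_width: 17.8
grasp_force: 25.0
```

```bash
python3 - <<'E'
from h import *
s=env.state();print(s["grasp_force"],s["grip_width"])
plan(460,269,130,0.3,step=45)
E
```

```text
24.99804675579071 17.829173449893492
clock 10.47 at [633.9 -92.7 139.5] -142.3 dyaw -37.4 n 9 q7 2.42
[-0.9, 4.4, 0.1, 4.2]
[-0.6, 4.4, 0.1, 4.2]
[-0.3, 4.4, 0.1, 4.2]
[0.0, 4.5, 0.1, 4.2]
[0.4, 4.4, 0.1, 4.2]
[0.7, 4.4, 0.1, 4.2]
[1.0, 4.3, 0.1, 4.2]
[1.3, 4.3, 0.1, 4.2]
[1.6, 4.2, 0.1, 4.2]
```

Call:
send_rows --deltas '[[[-0.9,4.4,0.1,4.2],[-0.6,4.4,0.1,4.2],[-0.3,4.4,0.1,4.2],[0,4.5,0.1,4.2],[0.4,4.4,0.1,4.2]]]'

```text
clock: 11.1
tool_pos: [535.2, 109.3, 131.3]
tcp_rot: [-3.141, -0.001, -2.853]
wrist_force: [0.1, 0.4, -1.1]
grip_width: 17.8
grasp_force: 25.0
```

Call:
send_rows --deltas '[[[0.7,4.4,0.1,4.2],[1.0,4.3,0.1,4.2],[1.3,4.3,0.1,4.2],[1.6,4.2,0.1,4.2],[0,0,0,0]]]'

```text
clock: 11.72
tool_pos: [457.9, 272.5, 127.2]
tcp_rot: [-3.141, -0.002, -3.14]
wrist_force: [0.8, -0.3, -2.5]
grip_width: 17.9
grasp_force: 25.0
```

Call:
send_rows --deltas '[[[0,0,0,0],[0,0,0,0]]]'

```text
clock: 11.98
tool_pos: [460.5, 268.5, 128.1]
tcp_rot: [-3.141, -0.0, 3.138]
wrist_force: [0.2, 0.2, -1.7]
grip_width: 17.9
grasp_force: 25.0
```

```bash
python3 - <<'E'
from h import *
c=env.capture("wrist"); f=c["frame"]; cv2.imwrite("pics/w4.png",f[:,:,::-1])
plan(460,269,39,0.3,step=100)
E
```

```text
clock 12.03 at [460.6 268.6 128.2] 179.8 dyaw 0.5 n 1 q7 1.07
[0.1, 0.0, 8.9, -0.5]
```

View pics/w4.png

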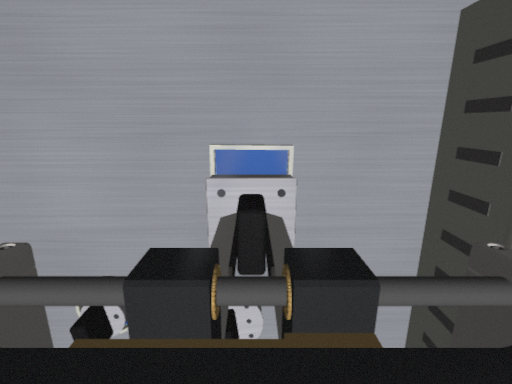

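The square cutter hovers aligned over its holder, whose near edge is at (251,147). I lower it.

Call:
send_rows --deltas '[[[0,0,3.5,0],[0,0,3,0],[0,0,1.5,0],[0,0,0.7,0],[0,0,0.2,0]]]'

```text
clock: 12.65
tool_pos: [460.5, 269.6, 39.7]
tcp_rot: [3.141, 0.0, 3.139]
wrist_force: [-0.1, -0.1, -2.9]
grip_width: 17.8
grasp_force: 25.0
```

Call:
send_rows --deltas '[[[0,0,0,0],[0,0,0,0]]]'

```text
clock: 12.9
tool_pos: [460.4, 269.9, 40.1]
tcp_rot: [3.141, 0.001, 3.14]
wrist_force: [0.6, 0.9, -2.3]
grip_width: 17.8
grasp_force: 25.0
```

Call:
send_rows --deltas '[[[0,-0.1,0.2,0],[0,0,0,0],[0,0,0,0]]]'

```text
clock: 13.28
tool_pos: [460.3, 268.7, 37.6]
tcp_rot: [3.142, 0.0, 3.139]
wrist_force: [0.7, -0.1, -0.4]
grip_width: 17.6
grasp_force: 25.0
```

Call:
send_rows --deltas '[[[0,0,0,0],[0,0,0,0],[0,0,0,0],[0,0,0,0],[0,0,0,0]]]' --claw 0.36

```text
clock: 13.9
tool_pos: [460.1, 268.7, 37.5]
tcp_rot: [-3.142, -0.0, 3.14]
wrist_force: [0.4, -0.7, 0.1]
grip_width: 59.5
grasp_force: 0.0
```

Call:
send_rows --deltas '[[[0,0,-2,0],[0,0,-5,0],[0,0,-5,0],[0,0,0,0]]]'

```text
clock: 14.4
tool_pos: [461.7, 269.6, 160.9]
tcp_rot: [3.138, 0.005, 3.139]
wrist_force: [0.2, 0.1, -0.1]
grip_width: 60.1
grasp_force: 0.0
```

```bash
python3 - <<'E'
from h import *
plan(632,236,155,10.4)
E
```

```text
clock 14.4 at [461.7 269.6 160.9] 179.9 dyaw 10.5 n 4 q7 1.06
[-4.3, -0.8, 0.1, -2.6]
[-4.2, -1.0, 0.1, -2.6]
[-4.2, -1.2, 0.1, -2.6]
[-4.1, -1.4, 0.1, -2.6]
```

Call:
send_rows --deltas '[[[-4.3,-0.8,0.1,-2.6],[-4.2,-1.0,0.1,-2.6],[-4.2,-1.2,0.1,-2.6],[-4.1,-1.4,0.1,-2.6],[0,0,0,0]]]'

```text
clock: 15.02
tool_pos: [632.6, 233.7, 151.6]
tcp_rot: [-3.14, -0.001, -2.964]
wrist_force: [-0.4, 0.4, -0.3]
grip_width: 60.4
grasp_force: 0.0
```

Call:
send_rows --deltas '[[[0,0,0,0],[0,0,0,0]]]'

```text
clock: 15.28
tool_pos: [630.0, 236.4, 153.3]
tcp_rot: [3.141, -0.001, -2.961]
wrist_force: [-0.6, -0.0, 0.6]
grip_width: 59.9
grasp_force: 0.0
```

```bash
python3 - <<'E'
from h import *
c=env.capture("wrist"); f=c["frame"]; cv2.imwrite("pics/w5.png",f[:,:,::-1])
for k in blobs(black(f)[:300],150): print("black",k.mean(0).round(1),len(k),rect(c,k,62))
plan(633,236,33,7,step=200)
E
```

```text
black [ 84.2 280.4] 613 [759.6  57.7 175.4  64.6 -79.6]
black [459.2 239.6] 65 [641.3 468.3  37.1  10.5  70.8]
black [331.3 272.8] 1209 [689.2 334.1 412.4  92.5 -85. ]
black [478.7 204. ] 91 [599.5 473.8  45.4  11.5  82.4]
black [254.6 192.4] 110 [629.3 239.   47.7  16.4   7.3]
black [375.2 187.7] 113 [601.8 361.   46.9  30.7 -42.9]
black [493.6 162.9] 91 [555.  472.3  40.7  11.5 -88.9]
black [110.4 157.4] 134 [620.9  89.5  43.6  32.7  11.4]
black [501.2 119.3] 59 [513.1 462.2  21.2   9.4 -79.6]
black [320.9  22.5] 149 [466.6 269.8  42.8  20.2  10.3]
clock 15.32 at [630.1 236.4 153.5] -169.7 dyaw -3.3 n 1 q7 1.45
[-0.3, -0.1, 12.1, 3.3]
```

View pics/w5.png

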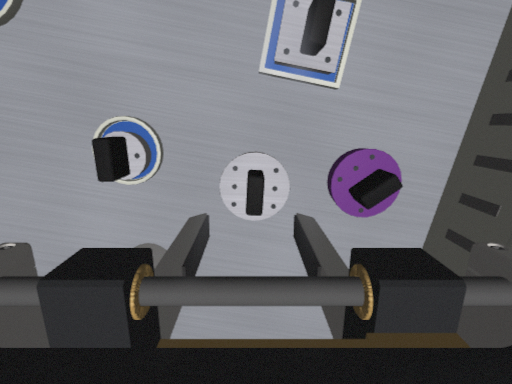

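Steel big round at (255,187), centred between the fingers; the purple decoy at (365,183) stays untouched. The square at (315,35) is in its holder.

Call:
send_rows --deltas '[[[-0.4,0.1,4.2,3],[0,0,4.2,0],[0,0,2.5,0],[0,0,1.2,0],[0,0,0,0]]]'

```text
clock: 15.95
tool_pos: [634.4, 237.6, 32.5]
tcp_rot: [-3.141, -0.0, -3.014]
wrist_force: [0.4, 1.5, 0.2]
grip_width: 59.9
grasp_force: 0.0
```

Call:
send_rows --deltas '[[[0,0,0,0],[0,0,0,0],[0,0,0,0],[0,0,0,0],[0,0,0,0]]]' --claw 1

```text
clock: 16.58
tool_pos: [634.7, 237.8, 32.7]
tcp_rot: [3.141, 0.0, -3.014]
wrist_force: [-0.8, 0.5, 2.8]
grip_width: 17.8
grasp_force: 25.0
```

Call:
send_rows --deltas '[[[0,0,0,0],[0,0,0,0],[0,0,0,0]]]'

```text
clock: 16.95
tool_pos: [634.7, 237.8, 32.7]
tcp_rot: [3.141, 0.0, -3.014]
wrist_force: [-0.9, 2.9, 4.5]
grip_width: 18.0
grasp_force: 25.0
```

Call:
send_rows --deltas '[[[0,0,-1,0],[0,0,-3,0],[0,0,-4,0],[0,0,-3,0],[0,0,0,0]]]'

```text
clock: 17.58
tool_pos: [635.8, 237.3, 145.1]
tcp_rot: [3.141, 0.004, -3.015]
wrist_force: [0.2, -0.4, -2.6]
grip_width: 18.0
grasp_force: 25.0
```

```bash
python3 - <<'E'
from h import *
s=env.state();print(s["grasp_force"],s["grip_width"])
plan(462,-95.5,140,7,step=45)
E
```

```text
24.99960958957672 18.021887027784967
clock 17.57 at [635.8 237.3 145.1] -172.8 dyaw -0.2 n 9 q7 1.4
[2.4, -3.4, 0.1, 0.0]
[2.4, -3.4, 0.1, 0.0]
[2.4, -3.4, 0.1, 0.0]
[2.4, -3.4, 0.1, 0.0]
[2.4, -3.4, 0.1, 0.0]
[2.4, -3.4, 0.1, 0.0]
[2.4, -3.4, 0.1, 0.0]
[2.4, -3.4, 0.1, 0.0]
[2.4, -3.4, 0.1, 0.0]
```

Call:
send_rows --deltas '[[[2.4,-3.4,0,0],[2.4,-3.4,0,0],[2.4,-3.4,0,0],[2.4,-3.4,0,0],[2.4,-3.4,0,0]]]'

```text
clock: 18.2
tool_pos: [535.7, 52.1, 141.5]
tcp_rot: [-3.141, -0.002, -3.015]
wrist_force: [1.2, -0.2, -1.9]
grip_width: 18.1
grasp_force: 25.0
```

Call:
send_rows --deltas '[[[2.4,-3.4,0,0],[2.4,-3.4,0,0],[2.4,-3.4,0,0],[2.2,-3.3,0,0],[0,0,0,0]]]'

```text
clock: 18.82
tool_pos: [459.3, -94.6, 141.9]
tcp_rot: [-3.141, -0.001, -3.019]
wrist_force: [0.3, 0.2, -2.0]
grip_width: 17.6
grasp_force: 25.0
```

Call:
send_rows --deltas '[[[0,0,0,0],[0,0,0,0]]]'

```text
clock: 19.08
tool_pos: [461.2, -91.3, 142.2]
tcp_rot: [-3.142, -0.001, -3.013]
wrist_force: [0.2, -0.3, -2.9]
grip_width: 18.2
grasp_force: 25.0
```

```bash
python3 - <<'E'
from h import *
plan(462,-95.5,36.7,7,step=200)
E
```

```text
clock 19.07 at [461.2 -91.3 142.2] -172.6 dyaw -0.4 n 1 q7 1.93
[-0.0, -0.4, 10.5, 0.4]
```

Call:
send_rows --deltas '[[[0,-0.4,4.5,0],[0,0,3.5,0],[0,0,1.5,0],[0,0,0.7,0],[0,0,0,0]]]'

```text
clock: 19.7
tool_pos: [462.0, -96.1, 40.9]
tcp_rot: [-3.141, 0.001, -3.014]
wrist_force: [0.5, 0.5, -2.1]
grip_width: 17.9
grasp_force: 25.0
```

Call:
send_rows --deltas '[[[0,0,0,0],[0,0,0,0]]]'

```text
clock: 19.95
tool_pos: [462.0, -96.2, 41.2]
tcp_rot: [-3.141, 0.001, -3.014]
wrist_force: [0.2, -0.0, -2.0]
grip_width: 17.7
grasp_force: 25.0
```

Call:
send_rows --deltas '[[[0,0,0.4,0],[0,0,0,0],[0,0,0,0]]]'

```text
clock: 20.32
tool_pos: [461.8, -96.2, 36.5]
tcp_rot: [-3.141, 0.0, -3.014]
wrist_force: [0.8, -0.7, -0.1]
grip_width: 17.8
grasp_force: 25.0
```

Call:
send_rows --deltas '[[[0,0,0,0],[0,0,0,0],[0,0,0,0],[0,0,0,0],[0,0,0,0]]]' --claw 0.36

```text
clock: 20.95
tool_pos: [461.5, -96.2, 36.5]
tcp_rot: [-3.142, -0.0, -3.015]
wrist_force: [-0.1, 0.0, 0.7]
grip_width: 59.8
grasp_force: 0.0
```

Call:
send_rows --deltas '[[[0,0,-2,0],[0,0,-5,0],[0,0,-5,0],[0,0,0,0]]]'

```text
clock: 21.45
tool_pos: [463.3, -96.3, 159.6]
tcp_rot: [-3.141, 0.006, -3.014]
wrist_force: [-0.7, 0.2, -0.4]
grip_width: 59.9
grasp_force: 0.0
```

```bash
python3 - <<'E'
from h import *
plan(625,-241,155,-33)
E
```

```text
clock 21.45 at [463.3 -96.3 159.6] -172.7 dyaw -40.3 n 5 q7 1.93
[-2.8, -3.3, 0.1, 8.1]
[-3.3, -2.8, 0.1, 8.1]
[-3.6, -2.4, 0.1, 8.1]
[-3.9, -1.8, 0.1, 8.1]
[-4.2, -1.3, 0.1, 8.1]
```

Call:
send_rows --deltas '[[[-2.8,-3.3,0.1,8.1],[-3.3,-2.8,0.1,8.1],[-3.6,-2.4,0.1,8.1],[-3.9,-1.8,0.1,8.1],[-4.2,-1.3,0.1,8.1]]]'

```text
clock: 22.08
tool_pos: [623.1, -242.1, 150.3]
tcp_rot: [-3.141, -0.001, 2.557]
wrist_force: [0.7, 0.1, -0.6]
grip_width: 60.2
grasp_force: 0.0
```

Call:
send_rows --deltas '[[[0,0,0,0],[0,0,0,0],[0,0,0,0]]]'

```text
clock: 22.45
tool_pos: [622.1, -240.6, 151.4]
tcp_rot: [3.141, -0.0, 2.563]
wrist_force: [-0.5, -0.0, -0.2]
grip_width: 60.0
grasp_force: 0.0
```

```bash
python3 - <<'E'
from h import *
c=env.capture("wrist"); f=c["frame"]; cv2.imwrite("pics/w6.png",f[:,:,::-1])
for k in blobs(black(f)[:300],150): print("black",k.mean(0).round(1),len(k),rect(c,k,62))
for k in blobs(blue(f),200): print("blue",k.mean(0).round(1),len(k),rect(c,k,5))
plan(625,-241,33,-33,step=200)
E
```

```text
black [252.2 272. ] 1420 [ 686.8 -281.5  572.5  101.2   56.9]
black [249.8 192.7] 111 [ 621.4 -242.7   46.2   16.5  -33.6]
blue [485.6  30.7] 157 [621.9  66.1  63.4  27.6   3.4]
blue [165.7  54.4] 273 [ 451.6 -242.7  105.5   68.3   22.3]
clock 22.5 at [ 622.2 -240.6  151.6] 146.8 dyaw 0.2 n 1 q7 1.56
[-0.3, 0.1, 11.9, -0.2]
```

View pics/w6.png

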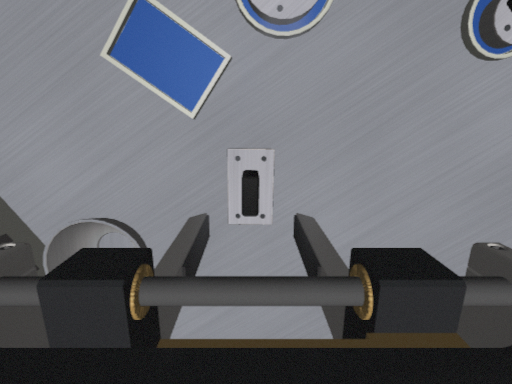

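The oblong's grip is at (250,193), aligned. Its holder is at (166,54) and the bowl at (95,250) is clear.

Call:
send_rows --deltas '[[[-0.5,-0.1,4.2,0.2],[0,0,4.0,0],[0,0,2.5,0],[0,0,1.2,0],[0,0,0,0]]]'

```text
clock: 23.12
tool_pos: [626.0, -244.7, 32.6]
tcp_rot: [-3.142, -0.0, 2.559]
wrist_force: [-0.4, 0.4, 0.7]
grip_width: 60.0
grasp_force: 0.0
```

Call:
send_rows --deltas '[[[0,0,0,0],[0,0,0,0],[0,0,0,0],[0,0,0,0],[0,0,0,0]]]' --claw 1

```text
clock: 23.75
tool_pos: [626.2, -244.9, 32.6]
tcp_rot: [3.142, 0.0, 2.558]
wrist_force: [-0.1, 1.1, 2.1]
grip_width: 17.9
grasp_force: 25.0
```

Call:
send_rows --deltas '[[[0,0,0,0],[0,0,0,0],[0,0,0,0]]]'

```text
clock: 24.12
tool_pos: [626.2, -244.9, 32.6]
tcp_rot: [3.142, 0.0, 2.558]
wrist_force: [-0.5, 1.6, 2.3]
grip_width: 17.9
grasp_force: 25.0
```

Call:
send_rows --deltas '[[[0,0,-1,0],[0,0,-3,0],[0,0,-4,0],[0,0,-3,0],[0,0,0,0]]]'

```text
clock: 24.75
tool_pos: [627.0, -245.5, 144.9]
tcp_rot: [3.141, 0.004, 2.558]
wrist_force: [0.5, 0.4, -3.0]
grip_width: 17.8
grasp_force: 25.0
```

```bash
python3 - <<'E'
from h import *
s=env.state();print(s["grasp_force"],s["grip_width"])
plan(454,-242.5,140,22.2,step=35)
E
```

```text
24.990249574184418 17.765635899008082
clock 24.75 at [ 627.  -245.5  144.9] 146.6 dyaw 55.6 n 7 q7 1.56
[2.1, -1.3, 0.1, -7.9]
[2.2, -1.0, 0.1, -7.9]
[2.4, -0.7, 0.1, -7.9]
[2.4, -0.4, 0.1, -7.9]
[2.5, -0.0, 0.1, -7.9]
[2.5, 0.3, 0.1, -7.9]
[2.4, 0.6, 0.1, -7.9]
```

Call:
send_rows --deltas '[[[2.1,-1.3,0,-7.9],[2.2,-1.0,0,-7.9],[2.4,-0.7,0,-7.9],[2.4,-0.4,0,-7.9],[2.5,0,0,-7.9]]]'

```text
clock: 25.38
tool_pos: [501.4, -241.9, 141.3]
tcp_rot: [3.141, -0.002, -3.031]
wrist_force: [-0.2, -0.3, -2.7]
grip_width: 17.9
grasp_force: 25.0
```

Call:
send_rows --deltas '[[[2.5,0.3,0,-7.9],[2.4,0.6,0,-7.9],[0,0,0,0],[0,0,0,0],[0,0,0,0]]]'

```text
clock: 26.0
tool_pos: [453.5, -241.7, 142.1]
tcp_rot: [3.142, -0.0, -2.76]
wrist_force: [-0.1, -0.9, -2.7]
grip_width: 17.8
grasp_force: 25.0
```

```bash
python3 - <<'E'
from h import *
c=env.capture("wrist"); f=c["frame"]; cv2.imwrite("pics/w7.png",f[:,:,::-1])
plan(454,-242.5,37.6,22.2,step=200)
E
```

```text
clock 26.05 at [ 453.4 -241.7  142.2] -158.1 dyaw 0.3 n 1 q7 2.51
[-0.0, -0.1, 10.5, -0.3]
```

View pics/w7.png

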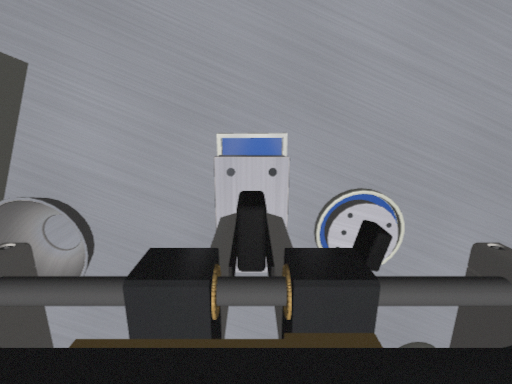

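The oblong is aligned over its holder, whose near edge is at (252,136), and the bowl is clear. I lower it.

Call:
send_rows --deltas '[[[0,0,4.5,0],[0,0,3.5,0],[0,0,1.5,0],[0,0,0.6,0],[0,0,0,0]]]'

```text
clock: 26.68
tool_pos: [453.5, -242.1, 42.1]
tcp_rot: [-3.141, 0.0, -2.76]
wrist_force: [0.1, -0.3, -2.8]
grip_width: 18.2
grasp_force: 25.0
```

Call:
send_rows --deltas '[[[0,0,0,0],[0,0,0,0]]]'

```text
clock: 26.92
tool_pos: [453.4, -242.0, 42.2]
tcp_rot: [-3.141, 0.001, -2.76]
wrist_force: [-0.2, -0.7, -2.2]
grip_width: 17.7
grasp_force: 25.0
```

Call:
send_rows --deltas '[[[0,0,0.4,0],[0,0,0,0],[0,0,0,0]]]'

```text
clock: 27.3
tool_pos: [453.1, -241.9, 37.5]
tcp_rot: [-3.141, -0.0, -2.76]
wrist_force: [0.6, 0.0, -1.6]
grip_width: 17.9
grasp_force: 25.0
```

Call:
send_rows --deltas '[[[0,0,0,0],[0,0,0,0],[0,0,0,0],[0,0,0,0],[0,0,0,0]]]' --claw 0.36

```text
clock: 27.92
tool_pos: [453.0, -241.9, 37.5]
tcp_rot: [-3.141, -0.0, -2.76]
wrist_force: [-0.4, 0.4, 0.3]
grip_width: 59.4
grasp_force: 0.0
```

Call:
send_rows --deltas '[[[0,0,-2,0],[0,0,-5,0],[0,0,-5,0],[0,0,-5,0],[0,0,-5,0]]]'

```text
clock: 28.55
tool_pos: [452.7, -241.8, 259.3]
tcp_rot: [-3.141, 0.0, -2.76]
wrist_force: [0.4, 0.4, -0.3]
grip_width: 60.2
grasp_force: 0.0
```

Call:
send_rows --deltas '[[[5,0,0,0],[5,0,0,0],[0,0,0,0],[0,0,0,0],[0,0,0,0]]]'

```text
clock: 29.18
tool_pos: [361.0, -278.7, 257.4]
tcp_rot: [-3.142, -0.0, -2.758]
wrist_force: [-0.0, -0.2, -0.1]
grip_width: 60.0
grasp_force: 0.0
```

```bash
python3 - <<'E'
from h import *
c=env.capture("top"); f=c["frame"]
roi=np.zeros(f.shape[:2],bool); roi[170:290,125:375]=1
for k in blobs(black(f)&roi,15): print("black",k.mean(0).round(1),rect(c,k,64))
cv2.imwrite("pics/crop2.png",cv2.resize(f[170:285,125:375,::-1],None,fx=3.2,fy=3.2,interpolation=cv2.INTER_CUBIC))
E
```

```text
black [342.4 258.5] [ 453.8 -240.8   42.2   19.    22.3]
black [293.9 254.2] [462.7 -96.7  39.7  15.9   7.3]
black [173.8 251.3] [463.6 264.6  39.1  21.    2.6]
black [143.  203.8] [606.1 363.8  44.5  24.  -42.9]
black [235.9 199.7] [624.2  82.2  42.3  16.   11.1]
```

View pics/crop2.png

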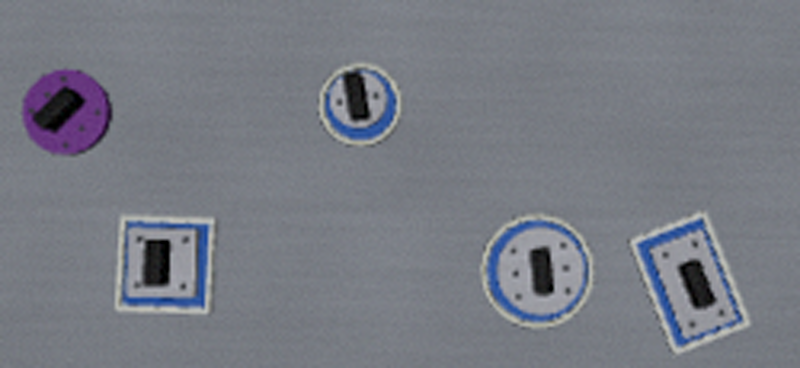

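All four cutters sit inside the rims of their matching holders: square (160,262), small round (358,97), big round (540,270), oblong (697,285). The offsets are a few mm, mostly parallax.

```bash
python3 - <<'E'
from plant import env
print(env.close_job())
E
```

```text
the job is handed in; nothing more can be done
None
```

All four cutters are in their matching holders with the bowl and jar never touched, and the job was handed in at about 29 s on the robot's clock; no verdict came back.

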